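# Hold a freshly marked coupling over the mark reader

## Task

Show the mark under the foot of the freshly marked coupling to the mark reader. First turn the reader's light dial to 7 on its scale of 0 to 10 (the second short mark clockwise past the long middle mark) and let go of it; then lift the coupling out of the square metal nest, carry it upright over the things standing in between without disturbing them, and lower its foot into the reader's light ring until it hovers about 10 mm above the glass, centred and upright, never touching the ring or the glass. The job ends while you are holding it there, still in the gripper: do not put it down or let go.

Things in the scene. Friction and masses are not known exactly. Their poses are not given: they have to be found in the camera images.
- reader: mark reader: low grey fixed housing, 96 x 170 mm, top 40 mm above the table, on the robot's left; origin under its centre, x to its rear (vent slots; rocker switch at the front), y along its long side towards the dial. On top a black light ring round a cover glass, and a dial. Ring: bore 56 mm at its narrowest, 76 mm outside, rim 15 mm above the glass, 56 mm above the table.
- reader_glass (a point): centre of the upper face of the round cover glass at the bottom of the light ring, on the ring's axis, 41 mm above the table; axes as the reader's. The coupling's 33 mm foot has about 11 mm of room all round in the ring.
- dial_grip (a point): on the dial's upright axis, where its bar is pinched, 79 mm above the table, 84 mm from the ring's axis; x along the bar to its pointer end, z up. A black knob on a round black pod (66 mm wide, top 55 mm above the table, white scale plate 57 mm wide): bar 11 mm wide, 32 mm long, 61 to 87 mm above the table, on a skirt 37 mm wide; the pointer end has a nose and a white line.
- dial (a joint): turn of the dial (rad), growing clockwise seen from above: 0 at mark 0, 0.4712 a division, so 7 is at 3.299. Black marks without numbers on a white plate, ten equal divisions over 270 degrees, long at 0, 5 and 10; at 5, the middle, the pointer points to the housing's rear. Starts between 4 and 5.8. Stays where it is left; friction about 0.035 N m.
- nest: fixed square aluminium block, 56 x 56 x 16 mm, on the robot's right; origin under its centre. Its round pocket, 35.5 mm wide and 8 mm deep, holds the freshly marked coupling upright.
- sample: the freshly marked coupling, the one that stands in the nest: chrome, castle-shaped, round, largest width 33 mm at foot and collar (collides as a plain 33 mm cylinder), 46 mm high, about 0.06 kg, loose; origin at the centre of its underside (at the start 8 mm above the table), z along its axis, up. 38 mm of it stand above the nest.
- lens_bottle: loose upright plastic dropper bottle, 51 mm wide, 132 mm high, standing between nest and reader; origin under its centre, z up. Not to be disturbed.
- spare_a: a like coupling, not marked yet, standing on the table between nest and reader, 33 mm wide, 46 mm high; origin under its centre, z up. Not to be disturbed.
- spare_b: another such coupling, standing on the table in front of the first one. Not to be disturbed.
Not all that is in view belongs to the job. What is shaped like the sample but brown or red is not meant.

How it is judged:
On the way, in this order (a step that is already met when the one before it is completed fails the run):
1. the light dial is set to 7 and let go (value of joint dial between 3.149 and 3.449 rad and contact force between the fingers and reader below 0.1 N), for 0.2 s.
2. the marked coupling is lifted clear of the nest in the gripper (height (world z) of sample above 0.04 m and contact force between the fingers and sample above 1 N), for 0.1 s.
At the end, for the whole second after the job is handed in: Dial at 7 (within 0.15 rad); the coupling held still in the fingers alone, foot 5 to 15 mm above the glass, within 6 mm of its centre, tilted under 0.1 rad; neither it nor the fingers touch the reader (all of step 1 and z of sample in the frame of reader_glass between 0.005 and 0.015 m and horizontal distance between sample and reader_glass below 0.006 m and angle between sample's own z axis and vertical below 0.1 rad and linear speed of sample below 0.01 m/s and contact force between sample and reader below 0.05 N and contact force between the fingers and sample above 1 N); the arm keeps its last pose, push and grip.
It fails at once if the marked coupling touches the reader (contact force between sample and reader above 0.2 N).
It fails at once if the marked coupling is tipped by more than 0.5 rad (angle between sample's own z axis and vertical above 0.5 rad).
It fails at once if the bottle between nest and reader is shifted by more than 15 mm or tipped (distance of lens_bottle from where it was at the start of the episode above 0.015 m or angle between lens_bottle's own z axis and vertical above 0.3 rad).
It fails at once if a waiting coupling between nest and reader is shifted by more than 15 mm or tipped (distance of spare_a from where it was at the start of the episode above 0.015 m or angle between spare_a's own z axis and vertical above 0.3 rad).
It fails at once if a waiting coupling between nest and reader is shifted by more than 15 mm or tipped (distance of spare_b from where it was at the start of the episode above 0.015 m or angle between spare_b's own z axis and vertical above 0.3 rad).
It also fails if it takes over 54 s, if anything falls off the work surface, if the arm or the gripper's body presses on something with over 40 N, if the wrist force passes 120 N, or if a joint passes its speed limit or range.

## Robot

A 7-joint arm with a two-finger parallel gripper is mounted at the origin on a cart in front of the work surface, level with it; the furniture and walls round the work are solid. World frame = base frame: x ahead of the robot, y to its left, z up, the work surface at z = 0. Lengths are in m, angles in rad, forces in N, time in s.
With the tool pointing down it reaches from about 0.375 to 0.925 m from the base axis. Payload 3.1 kg.
Tool frame: the origin (TCP) lies at the very end of the fingers, on their centre line; the grasp point (between the pads) lies behind it (grasp_offset is the z of the grasp point in the tool frame, in m); z points along the fingers, x is the direction in which the jaws open and shut, and the axes are right-handed (so a half turn about z gives the same grasp; the last joint's range is limited). The gripper opens to 85 mm and grips with 20 to 120 N. Pads are 22 mm wide; open, the fingers measure 114 mm over their backs; the gripper's body (76 mm by 85 mm) begins 54 mm behind the grasp point. The pads swing forward as they close: fully open they stand 13 mm farther back than shut.
Start: joints at [-1.277, 0.383, 0.044, 1.598, -0.018, 1.161, -0.05], TCP at [0.248, 0.601, 0.231] pointing down, gripper open.
Joint ranges: [-2.61, 2.61], [-0.41, 2.15], [-1.48, 1.57], [0, 2.5], [-1.57, 4.71], [0.05, 1.97], [-2.85, 2.85]. Speed limits (rad/s): [2.79, 2.79, 3.14, 3.14, 3.14, 3.14, 3.14].

## Interface

Orientations are given as a 3x3 rotation matrix whose columns are the frame's x, y, z axes.
In Python, from cell import read_state, grab_frame, job_done, grasp_offset gives the robot as it stands.
- The arm moves only by the tool jog_arm, never from a script. Its argument "commands" is a list of rows, each a list of 2 entries, a list of its own where there are three numbers: the shift along the tool's x, y, z in mm, then the turn, a rotation vector about the tool's x, y, z in degrees. A call has 1 to 8 rows; each row is the pose to reach, as a shift and turn from the pose commanded when the call began, along the tool's axes at that moment; what a row does not reach only later rows make up. A row lasts 1/10 s, in which the tool goes at most 50 mm and 8.59 degrees, less where a joint would pass 70% of its speed; a pose out of reach is approached as far as the arm can. A call with a gripper value outside its range is refused whole. "fingers" is the opening, from 0 (shut) to 1 (fully open), set as the call begins (left out, the last holds). The fingers move at their own pace and stop on an object; "grip_force" is the grip in N (left out, the last holds). Time passes only in rows, so rows that repeat a pose let the fingers close. It gives the time, the measured TCP pose, the force and the opening at its end, in the units of the state.
- read_state(): the state, without advancing time (a new reading comes with each control period).
- grab_frame(name): name is "scene" or "side" or "wrist"; returns a dict with "color" (420x560x3 uint8, red, green, blue), "camera_matrix" (3x3 intrinsics, pixels), "rvec" (rotation vector, rad) and "tvec" (3), from world to camera coordinates, as OpenCV has them. Camera axes: x right, y down, z forward; pixel columns grow to the right and rows downward; lengths in m; the calibration is good to about 2 mm. A picture is of the moment at which its call begins. There is no depth.
- job_done(): hands the job in, once; it reports no verdict.
The state is a dict: "clock": time; "q": joint angles; "qd": joint speeds; "joint_torque": joint torques, N m; "ee_pos": TCP position; "orientation": TCP orientation; "contact_force": force on the tool from outside, world axes, zero at the start; "ft_torque": the same for the moment, N m; "gripper_width": finger opening in m.
Only numpy, scipy, OpenCV 4.12 (cv2) and the standard library are available. Lean on these libraries where they do the work, as an engineer would, in place of code of your own. Each camera call takes 0.05 s, during which the arm holds its last target. There are 200 camera calls.

## Working session

There is one attempt and no reset: what is moved stays moved. The work goes in short steps, Python scripts to look and compute and a tool call to move; the robot and the scene stay as the last step left them, time stands still between calls to the robot, and variables do not carry over. Pictures are saved under pics/ and viewed, about 8 in all and at most 12, crops included, and the job is handed in when it is done.

Besides the shell and the picture viewer there is one more tool, called after "Call:" as name(argument=value, ...) on one line, values as JSON. jog_arm: Moves the arm, as the interface text tells. Its arguments: {"type":"object","properties":{"commands":{"type":"array"},"fingers":{"type":"number"},"grip_force":{"type":"number"}},"required":["commands"]}

```bash
ls; mkdir -p pics
cat > h.py <<'E'
import numpy as np, cv2
from cell import *
def shot(n,name=None):
    f=grab_frame(n); 
    if name: cv2.imwrite(f'pics/{name}.png',f['color'][:,:,::-1])
    return f
def ray(f,u,v):
    R=cv2.Rodrigues(np.array(f['rvec'],float))[0]; t=np.array(f['tvec'],float).ravel()
    d=R.T@np.linalg.inv(np.array(f['camera_matrix']))@np.array([u,v,1.]); return -R.T@t,d
def onz(f,u,v,z):
    c,d=ray(f,u,v); return c+d*(z-c[2])/d[2]
def proj(f,p):
    return cv2.projectPoints(np.array(p,float).reshape(-1,3),np.array(f['rvec'],float),np.array(f['tvec'],float),np.array(f['camera_matrix'],float),None)[0].reshape(-1,2)
E
python3 - <<'E'
from h import *
import pickle
fs={n:shot(n) for n in ('scene','side','wrist')}
pickle.dump(fs,open('f0.pkl','wb'))
for n,f in fs.items(): print(n,ray(f,280,210))
cv2.imwrite('pics/a_scene.png',cv2.resize(fs['scene']['color'][:,:,::-1],(800,600)))
cv2.imwrite('pics/a_side.png',cv2.resize(fs['side']['color'][:,:,::-1],(800,600)))
cv2.imwrite('pics/a_wrist.png',fs['wrist']['color'][:,:,::-1])
print(grasp_offset,read_state())
E
```

```text
pics
scene (array([0.2862236 , 0.59187652, 0.6735415 ]), array([ 0.35003444, -0.59474917, -0.72404362]))
side (array([ 0.40451372, -0.56941823,  0.61164664]), array([ 0.19440128,  0.75998441, -0.62022271]))
wrist (array([0.16964303, 0.63118061, 0.37185651]), array([ 0.29751397, -0.1202202 , -0.94712647]))
-0.0187 {'clock': 0.15, 'q': array([-1.27681928,  0.38368483,  0.04384122,  1.59925055, -0.01794328,
        1.16119029, -0.04994853]), 'qd': array([-0.0015728 , -0.00241476,  0.00277717, -0.00512856,  0.00175177,
       -0.00180577,  0.00053626]), 'joint_torque': array([ 1.73749529e-03, -4.34050119e+01,  1.02658466e+00, -2.49975657e+01,
        1.06907910e-02,  7.24485260e-03, -9.31479320e-06]), 'ee_pos': array([0.24788598, 0.6000553 , 0.23013413]), 'orientation': array([[ 3.81819039e-01,  9.24236796e-01, -7.51930720e-04],
       [ 9.24234625e-01, -3.81819773e-01, -2.00457310e-03],
       [-2.13980223e-03,  7.04237665e-05, -9.99997708e-01]]), 'contact_force': array([0.09865398, 0.11127673, 0.21600724]), 'ft_torque': array([-0.02965007,  0.0168334 ,  0.02685982]), 'gripper_width': 0.08542662957056502}
```

View pics/a_scene.png

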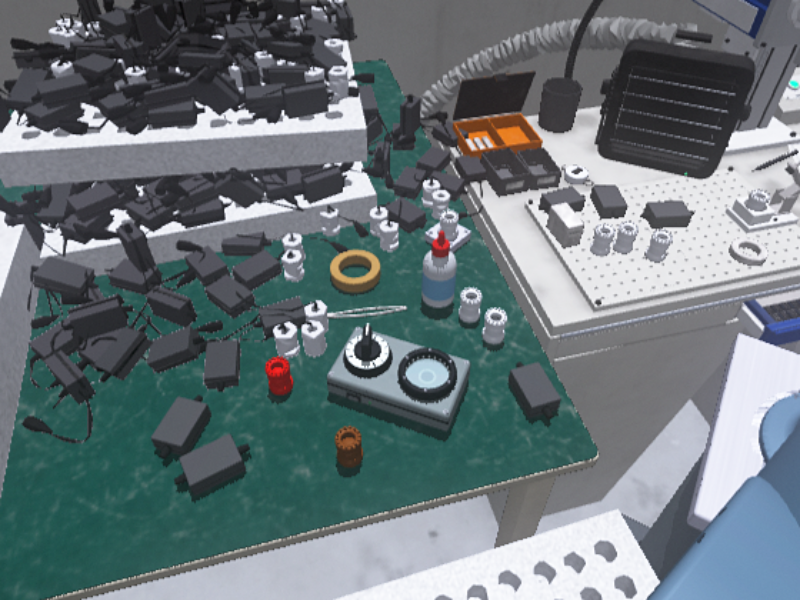

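View pics/a_side.png

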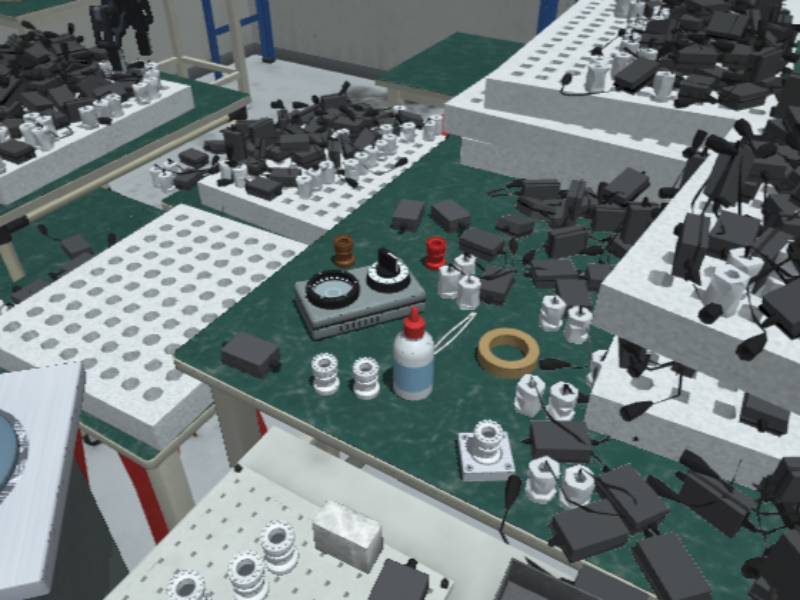

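Scene view (800 px scale): the reader is at (400,375), the ring at (427,374), the dial at (367,352), the bottle at (438,275) and the spares at (470,305) and (495,325). The sample in its nest is at (448,230), which is (487,440) in the side view. There are look-alikes: couplings on the pegboard at (600,240), (625,238), (660,243) and (757,200), and red and brown ones on the green table. I take the one in the square block on the green table beyond the bottle, and I'll confirm it in a crop.

Run:
```python
from h import *
import pickle
fs=pickle.load(open('f0.pkl','rb')); S=fs['scene'];D=fs['side']; k=.7
def tri(p,q):
    c1,d1=ray(S,*(np.array(p)*k)); c2,d2=ray(D,*(np.array(q)*k))
    d1/=np.linalg.norm(d1);d2/=np.linalg.norm(d2)
    s=np.linalg.lstsq(np.c_[d1,-d2],c2-c1,rcond=None)[0]
    a,b=c1+s[0]*d1,c2+s[1]*d2; return (a+b)/2,np.linalg.norm(a-b)
for n,p,q,z in [('sample top',(450,218),(488,428),.054),('ring',(427,374),(332,288),.056),('dial plate',(367,352),(388,272),.055),
  ('bottle tip',(441,237),(413,312),.132),('spA top',(470,293),(366,364),.046),('spB top',(495,313),(324,359),.046)]:
    print(n,*tri(p,q),onz(S,*(np.array(p)*k),z)[:2],onz(D,*(np.array(q)*k),z)[:2])
def crop(f,u,v,w,h,W,H):
    return cv2.resize(f['color'][v:v+h,u:u+w,::-1],(W,H),interpolation=cv2.INTER_CUBIC)
a=crop(S,220,215,120,90,400,300); b=crop(S,280,140,80,60,400,300)
c=crop(D,200,160,120,90,400,300); d=crop(D,300,280,80,60,400,300)
cv2.imwrite('pics/b.png',np.vstack([np.hstack([a,b]),np.hstack([c,d])]))
cv2.imwrite('pics/wr.png',fs['wrist']['color'][:,:,::-1])
```

```text
sample top [ 0.61542141 -0.12536735  0.04915848] 0.007318937479017956 [ 0.60879286 -0.11837492] [ 0.61747671 -0.12780058]
ring [0.49416466 0.17238346 0.04629651] 0.0020517606424712335 [0.48988934 0.17896703] [0.49363779 0.1600813 ]
dial plate [0.57806327 0.18392336 0.05128433] 0.002338645046939308 [0.57504223 0.1865683 ] [0.57812101 0.17960998]
bottle tip [0.56595443 0.00402432 0.12236763] 0.002140773846545067 [0.55989316 0.01465854] [ 0.56387563 -0.00671212]
spA top [0.50975899 0.01168925 0.04482036] 0.001287479474048834 [0.50866198 0.01288139] [0.51018895 0.01070715]
spB top [0.4611381  0.03121845 0.04657525] 0.0005277150324478037 [0.46102632 0.03072611] [0.46145898 0.0319075 ]
```

View pics/b.png

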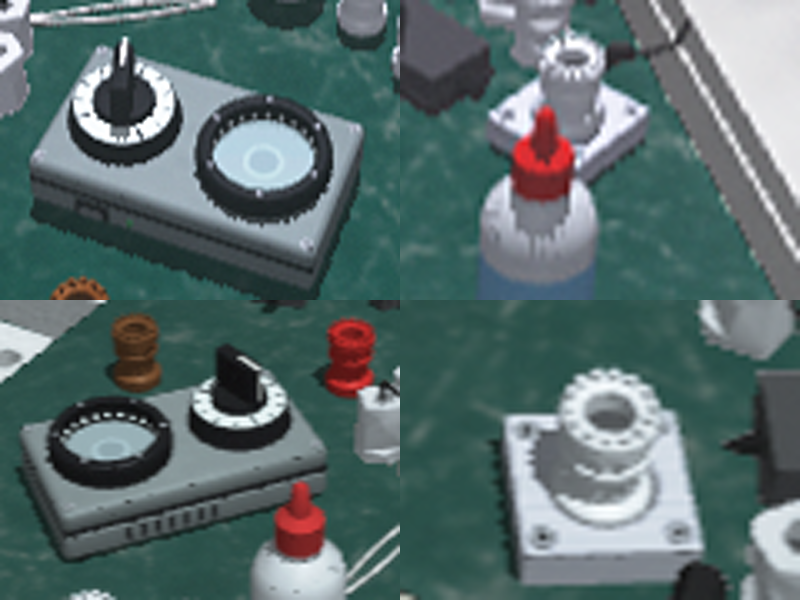

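View pics/a_wrist.png

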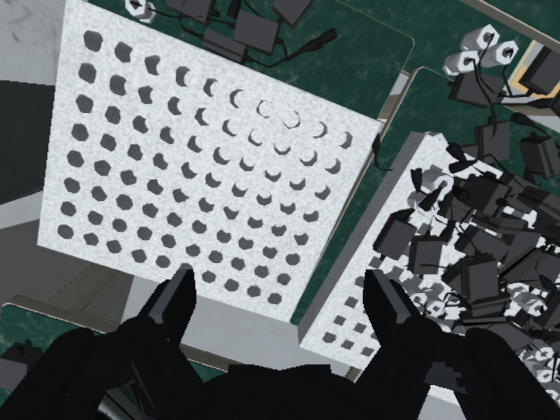

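Crop: the sample stands in the screwed-down square block on the green table, at (450,218) in the scene view and (488,428) in the side view. No other candidate on that table sits in such a block. The vent slots (reader rear) face world -y. Next I move to a viewpoint over the reader.

Call:
jog_arm(commands=[[[-28,40,0],[0,0,0]],[[-56,80,0],[0,0,0]],[[-84,120,0],[0,0,0]],[[-112,160,0],[0,0,0]],[[-140,200,0],[0,0,0]],[[-168,240,0],[0,0,0]],[[-196,280,0],[0,0,0]],[[-224,320,0],[0,0,0]]], fingers=1)

```text
clock: 0.95
ee_pos: [0.459, 0.2696, 0.2312]
orientation: [[0.382, 0.924, -0.0], [0.924, -0.382, 0.0], [0.0, -0.0, -1.0]]
contact_force: [0.6, 1.3, -0.4]
gripper_width: 0.0852
```

Call:
jog_arm(commands=[[[-28,40,0],[0,0,0]],[[-56,84,0],[0,0,0]],[[-56,84,0],[0,0,0]],[[-56,84,0],[0,0,0]]])

```text
clock: 1.35
ee_pos: [0.5154, 0.1855, 0.2311]
orientation: [[0.387, 0.922, -0.0], [0.922, -0.387, -0.0], [-0.0, -0.0, -1.0]]
contact_force: [-0.2, 1.4, 0.1]
gripper_width: 0.0851
```

Run:
```python
from h import *
import pickle
f=shot('wrist'); s=read_state(); pickle.dump((f,s),open('f1.pkl','wb'))
print(s['ee_pos'],s['orientation'].round(3),s['q'].round(3),s['clock'])
cv2.imwrite('pics/c.png',cv2.resize(f['color'][:,:,::-1],(800,600),interpolation=cv2.INTER_CUBIC))
print(proj(f,s['ee_pos'])/.7, proj(f,[.494,.172,.056])/.7, proj(f,[.578,.184,.055])/.7)
```

```text
[0.51430104 0.18780756 0.23091995] [[ 0.383  0.924 -0.001]
 [ 0.924 -0.383  0.   ]
 [-0.    -0.001 -1.   ]] [-0.715  0.192  0.326  1.859 -0.07   1.102  0.815] 1.4
[[406.06486665 384.71434018]] [[372.92866782 253.6042793 ]] [[427.42934937 340.11368828]]
```

View pics/c.png

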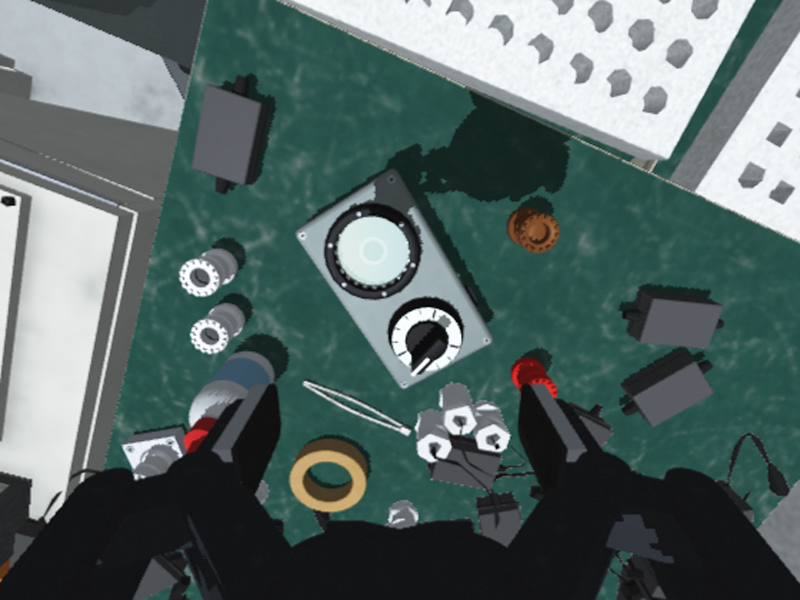

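The wrist view shows the ring at (373,251) and the dial at (427,340), with the pointer aimed down-left and its tip near (415,372). Next I fit the ring and plate and enlarge the dial.

Run:
```python
from h import *
import pickle
f,s=pickle.load(open('f1.pkl','rb')); im=f['color']; 
hsv=cv2.cvtColor(im,cv2.COLOR_RGB2HSV)
def ell(mask,c,r):
    m=np.zeros(mask.shape,np.uint8); cv2.circle(m,c,r,255,-1); m&=mask.astype(np.uint8)*255
    cs=cv2.findContours(m,cv2.RETR_EXTERNAL,cv2.CHAIN_APPROX_NONE)[0]; c=max(cs,key=cv2.contourArea)
    return cv2.fitEllipse(cv2.convexHull(c))
b=hsv[...,2]
e1=ell((b>150),(261,176),26); e2=ell((b>190)&(hsv[...,1]<40),(299,238),30)
print(e1,e2); g=onz(f,*e1[0],.041); d=onz(f,*e2[0],.055); print(g,d,np.linalg.norm((g-d)[:2]))
# outer black ring
e3=ell(b<70,(261,176),37); print(e3,onz(f,*e3[0],.056))
c=im[200:275,250:350,::-1]; cv2.imwrite('pics/d.png',cv2.resize(c,(800,600),interpolation=cv2.INTER_CUBIC))
```

```text
((261.0619201660156, 175.27268981933594), (47.125152587890625, 51.55480194091797), 114.55494689941406) ((298.1907958984375, 237.20687866210938), (44.3271598815918, 48.20030212402344), 83.15789031982422)
[0.49429433 0.17094972 0.041     ] [0.57649642 0.1833128  0.055     ] 0.0831265890394194
((260.73602294921875, 174.77996826171875), (66.60704803466797, 68.88795471191406), 22.293251037597656) [0.49107838 0.17291528 0.056     ]
```

View pics/d.png

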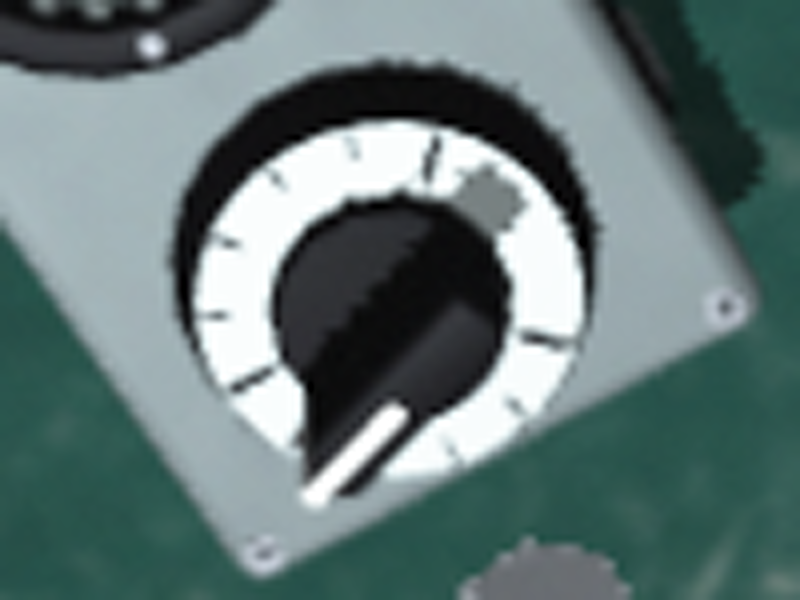

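The plate has long marks at crop (550,340) = 0, (250,382) = 5 (rear) and (432,155) = 10, so 7 is at (228,242). The pointer line runs from (400,408) to (312,495), near mark 4.

Run:
```python
from h import *
import pickle
f,s=pickle.load(open('f1.pkl','rb'))
P=lambda u,v,z: onz(f,250+u/8-.5*(1-1/8),200+v/8-.5*(1-1/8),z)[:2]
c=P(390,300,.055); a=lambda d: np.degrees(np.arctan2(d[1],d[0]))
for m,u,v in [(0,550,340),(5,250,382),(7,228,242),(10,432,155),(6,212,315),(2,455,455)]: 
    d=P(u,v,.055)-np.array([.5767,.1833]); print(m,a(d),np.hypot(*d)*1e3)
p1,p2=P(400,408,.087),P(312,495,.087); print('line',a(p2-p1),p1,p2)
q1,q2=P(312,495,.087),np.array([.5767,.1833]); print('tip',a(q1-q2),np.hypot(*(q1-q2)))
```

```text
0 53.019203502339096 24.66774487756724
5 -80.46321773094864 24.244857233270842
7 -134.71619781636997 25.632499299195995
10 143.60248886752416 23.82161098708695
6 -108.26794899378808 26.213472628907073
2 -0.1616873386795288 27.154593487972956
line -64.39656749181431 [0.57763376 0.18230573] [0.58523636 0.16644032]
tip -63.14607923567039 0.018897571240763234
```

The pointer reads about 4.36, so it needs about +71.5° (clockwise, which is + about tool z). I'll use the grasp turned by -138.5° so that joint 7 has room.

Call:
jog_arm(commands=[[[3,8,10],[0,0,-8.5]],[[6,16,20],[0,0,-17]],[[9,24,30],[0,0,-25.5]],[[12,32,40],[0,0,-34]],[[15,40,50],[0,0,-42.5]],[[18,50,60],[0,0,-51]],[[20,60,70],[0,0,-59.5]],[[20,60,80],[0,0,-68]]], fingers=0.6)

```text
clock: 2.2
ee_pos: [0.5776, 0.1861, 0.1506]
orientation: [[-0.721, 0.693, 0.0], [0.693, 0.721, 0.001], [0.001, 0.001, -1.0]]
contact_force: [0.1, -0.5, 0.2]
gripper_width: 0.0511
```

Call:
jog_arm(commands=[[[0,0,5],[0,0,-8.5]],[[0,0,10],[0,0,-17]],[[0,0,15],[0,0,-25.5]],[[0,0,20],[0,0,-34]],[[0,0,20],[0,0,-42.5]],[[0,0,20],[0,0,-51]],[[0,0,20],[0,0,-59.5]],[[0,0,20],[0,0,-68]]])

```text
clock: 3.0
ee_pos: [0.5727, 0.1864, 0.1256]
orientation: [[-0.954, -0.299, -0.014], [-0.299, 0.954, -0.008], [0.016, -0.003, -1.0]]
contact_force: [-1.4, 0.1, -1.1]
gripper_width: 0.0514
```

Call:
jog_arm(commands=[[[0,0,0],[0,0,-2.5]],[[0,0,0],[0,0,-2.5]],[[0,0,0],[0,0,-2.5]]])

```text
clock: 3.3
ee_pos: [0.5737, 0.1844, 0.1254]
orientation: [[-0.943, -0.333, -0.015], [-0.333, 0.943, -0.007], [0.016, -0.001, -1.0]]
contact_force: [0.5, 0.3, -0.6]
gripper_width: 0.0511
```

Run:
```python
from h import *
f=shot('wrist'); s=read_state(); x=s['orientation'][:,0]
print(s['ee_pos'],np.degrees(np.arctan2(x[1],x[0])),s['q'].round(3),s['clock'])
im=f['color'].copy()
for p,c in [([.577,.183,.055],(255,0,0)),([.577,.183,.087],(0,255,0)),(s['ee_pos'],(255,0,255))]:
    u=proj(f,p)[0]; cv2.circle(im,tuple(int(v) for v in u),3,c,1)
cv2.imwrite('pics/e.png',im[:,:,::-1])
```

```text
[0.57387004 0.18408007 0.12539824] -160.54808402306531 [ 0.109  0.494 -0.613  1.765  0.33   1.004  2.849] 3.35
```

View pics/e.png

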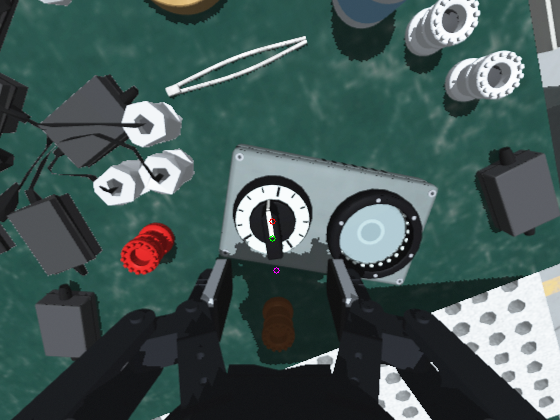

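Joint 7 grows the opposite way and has reached its limit at 2.849. I'll turn back 180° to the other equivalent grasp.

Call:
jog_arm(commands=[[[0,0,0],[0,0,8.5]],[[0,0,0],[0,0,17]],[[0,0,0],[0,0,25.5]],[[0,0,0],[0,0,34]],[[0,0,0],[0,0,42.5]],[[0,0,0],[0,0,51]],[[0,0,0],[0,0,59.5]],[[0,0,0],[0,0,68]]])

```text
clock: 4.15
ee_pos: [0.5742, 0.184, 0.1259]
orientation: [[-0.658, 0.753, -0.013], [0.753, 0.657, -0.009], [0.002, -0.015, -1.0]]
contact_force: [0.1, 0.9, 0.7]
gripper_width: 0.051
```

Call:
jog_arm(commands=[[[0,0,0],[0,0,8.5]],[[0,0,0],[0,0,17]],[[0,0,0],[0,0,25.5]],[[0,0,0],[0,0,34]],[[0,0,0],[0,0,42.5]],[[0,0,0],[0,0,51]],[[0,0,0],[0,0,59.5]],[[0,0,0],[0,0,68]]])

```text
clock: 4.95
ee_pos: [0.5743, 0.1841, 0.1261]
orientation: [[0.452, 0.892, -0.012], [0.892, -0.452, -0.008], [-0.013, -0.007, -1.0]]
contact_force: [-0.2, -0.4, -0.5]
gripper_width: 0.0514
```

Call:
jog_arm(commands=[[[0,0,0],[0,0,8.5]],[[0,0,0],[0,0,17]],[[0,0,0],[0,0,25.5]],[[0,0,0],[0,0,25.5]],[[0,0,0],[0,0,25.5]]])

```text
clock: 5.45
ee_pos: [0.5743, 0.1838, 0.126]
orientation: [[0.786, 0.618, -0.013], [0.618, -0.786, -0.008], [-0.015, -0.001, -1.0]]
contact_force: [0.3, 1.0, 0.2]
gripper_width: 0.0511
```

```bash
cat > st.py <<'E'
from h import *
s=read_state(); x=s['orientation'][:,0]; x=x/np.linalg.norm(x); y=s['orientation'][:,1]
print(s['ee_pos'].round(4),'xang',np.degrees(np.arctan2(x[1],x[0])).round(2),'q',s['q'].round(3),s['clock'],'F',s['contact_force'].round(2),'w',s['gripper_width'],s['orientation'][:,2].round(3))
import sys
if len(sys.argv)>3:
    d=np.array([float(v) for v in sys.argv[1:4]])-s['ee_pos']; print('tool mm',(s['orientation'].T@d*1e3).round(1))
E
python3 st.py .577 .183 .125
```

```text
[0.5743 0.1838 0.126 ] xang 38.15 q [-0.325  0.418 -0.067  1.787  0.037  0.953  0.258] 5.45 F [0.3  0.98 0.24] w 0.05107306821422936 [-0.013 -0.008 -1.   ]
tool mm [1.6 2.3 0.9]
```

Call:
jog_arm(commands=[[[2.5,2.3,0],[0,0.9,6]],[[2.5,2.3,10],[0,0.9,12]],[[2.5,2.3,20],[0,0.9,12]],[[2.5,2.3,30],[0,0.9,12]],[[2.5,2.3,40],[0,0.9,12]],[[2.5,2.3,50],[0,0.9,12]],[[2.5,2.3,60],[0,0.9,12]],[[2.5,2.3,60],[0,0.9,12]]])

```text
clock: 6.25
ee_pos: [0.5755, 0.1814, 0.0633]
orientation: [[0.899, 0.437, -0.004], [0.437, -0.899, -0.001], [-0.004, -0.001, -1.0]]
contact_force: [0.9, -0.6, -0.4]
gripper_width: 0.0506
```

Call:
jog_arm(commands=[[[0,0,0],[0,0,0]],[[0,0,0],[0,0,0]],[[0,0,0],[0,0,0]],[[0,0,0],[0,0,0]],[[0,0,0],[0,0,0]],[[0,0,0],[0,0,0]]], fingers=0, grip_force=25)

```text
clock: 6.85
ee_pos: [0.5789, 0.1827, 0.0664]
orientation: [[0.9, 0.437, 0.004], [0.437, -0.9, 0.002], [0.004, 0.0, -1.0]]
contact_force: [4.4, 1.2, -0.9]
gripper_width: 0.0106
```

```bash
python3 st.py .577 .183 .066
```

```text
[0.5789 0.1827 0.0664] xang 25.9 q [-0.35   0.493 -0.029  1.823  0.019  0.823  0.064] 6.85 F [ 4.36  1.24 -0.94] w 0.010601296744134922 [ 0.004  0.002 -1.   ]
tool mm [-1.6 -1.1  0.4]
```

Call:
jog_arm(commands=[[[1,0,0],[0,0,8]],[[1,0,0],[0,0,16]],[[1,0,0],[0,0,24]],[[1,0,0],[0,0,32]],[[1,0,0],[0,0,40]],[[1,0,0],[0,0,48]],[[1,0,0],[0,0,56]],[[1,0,0],[0,0,64]]])

```text
clock: 7.65
ee_pos: [0.5782, 0.1828, 0.0664]
orientation: [[0.783, -0.622, -0.0], [-0.622, -0.783, 0.001], [-0.001, -0.001, -1.0]]
contact_force: [1.1, -0.3, 1.6]
gripper_width: 0.0103
```

Call:
jog_arm(commands=[[[0,0,0],[0,0,7.4]],[[0,0,0],[0,0,7.4]],[[0,0,0],[0,0,7.4]],[[0,0,0],[0,0,7.4]]])

```text
clock: 8.05
ee_pos: [0.5782, 0.1829, 0.0663]
orientation: [[0.702, -0.712, -0.0], [-0.712, -0.702, 0.001], [-0.001, -0.001, -1.0]]
contact_force: [0.1, 0.2, 5.3]
gripper_width: 0.0102
```

```bash
python3 st.py
```

```text
[0.5782 0.1829 0.0663] xang -45.39 q [-0.57   0.502  0.244  1.833 -0.16   0.825 -1.039] 8.05 F [0.14 0.18 5.29] w 0.010171184209909171 [-0.     0.001 -1.   ]
```

Call:
jog_arm(commands=[[[0,0,0],[0,0,0]],[[0,0,0],[0,0,0]],[[0,0,0],[0,0,0]],[[0,0,-20],[0,0,0]],[[0,0,-60],[0,0,0]],[[0,0,-100],[0,0,0]],[[0,0,-120],[0,0,0]],[[0,0,-120],[0,0,0]]], fingers=0.7)

```text
clock: 8.85
ee_pos: [0.5806, 0.183, 0.1894]
orientation: [[0.701, -0.713, 0.006], [-0.713, -0.701, 0.003], [0.002, -0.007, -1.0]]
contact_force: [0.5, 0.2, 0.4]
gripper_width: 0.0596
```

```bash
python3 st.py
python3 - <<'E'
from h import *
import pickle
f=shot('wrist'); s=read_state(); pickle.dump((f,s),open('f2.pkl','wb'))
u=proj(f,[.578,.183,.06])[0]; print(u); x0=max(0,int(u[0])-50); y0=max(0,int(u[1])-45)
print(x0,y0); cv2.imwrite('pics/g.png',cv2.resize(f['color'][y0:y0+75,x0:x0+100,::-1],(800,600),interpolation=cv2.INTER_CUBIC))
E
```

```text
[0.5806 0.183  0.1894] xang -45.51 q [-0.601  0.347  0.278  1.758 -0.109  1.045 -1.079] 8.85 F [0.49 0.17 0.37] w 0.0596048006038775 [ 0.006  0.003 -1.   ]
[277.31184258 202.97348557]
227 157
```

View pics/g.png

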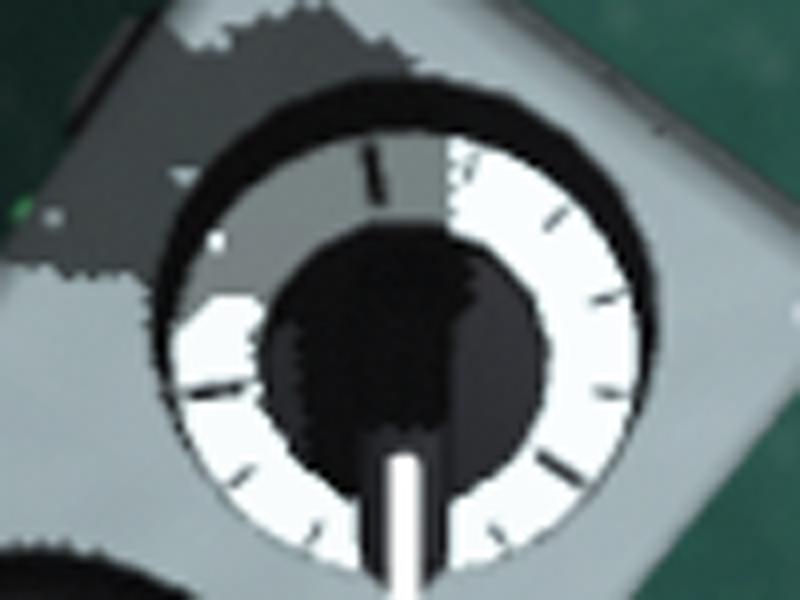

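The pointer line at x≈403 lies midway between mark 6 at (498,537) and mark 8 at (315,532), counted from the long 5 at (560,468). The dial is at 7 and released. Now to the sample.

Call:
jog_arm(commands=[[[35,27,0],[0,0,0]],[[70,55,0],[0,0,0]],[[105,82,0],[0,0,0]],[[140,110,0],[0,0,0]],[[175,137,0],[0,0,0]],[[210,165,0],[0,0,0]],[[243,192,0],[0,0,0]],[[243,192,0],[0,0,0]]], fingers=1)

```text
clock: 9.7
ee_pos: [0.6082, -0.1362, 0.1833]
orientation: [[0.691, -0.722, -0.005], [-0.722, -0.691, -0.006], [0.001, 0.008, -1.0]]
contact_force: [0.1, 0.2, 0.8]
gripper_width: 0.0856
```

Call:
jog_arm(commands=[[[0,0,0],[0,0,0]],[[0,0,0],[0,0,0]]])

```text
clock: 9.9
ee_pos: [0.6104, -0.1234, 0.1834]
orientation: [[0.702, -0.712, -0.004], [-0.712, -0.702, 0.002], [-0.004, 0.001, -1.0]]
contact_force: [-0.2, -0.1, 0.2]
gripper_width: 0.0857
```

```bash
python3 st.py
python3 - <<'E'
from h import *
import pickle
f=shot('wrist'); s=read_state(); pickle.dump((f,s),open('f3.pkl','wb'))
im=f['color'].copy()
for p in ([.615,-.125,.054],[.615,-.125,.016]):
    u=proj(f,p)[0]; print(u); cv2.circle(im,tuple(int(v) for v in u),2,(255,0,0),-1)
cv2.imwrite('pics/i.png',cv2.resize(im[:,:,::-1],(800,600),interpolation=cv2.INTER_CUBIC))
E
```

```text
[ 0.6104 -0.1234  0.1834] xang -45.4 q [-0.184  0.397  0.398  1.724 -0.174  1.06  -0.52 ] 9.9 F [-0.19 -0.1   0.24] w 0.08574223348728012 [-0.004  0.002 -1.   ]
[284.58920595 198.00158247]
[284.15904439 188.04194164]
```

View pics/i.png

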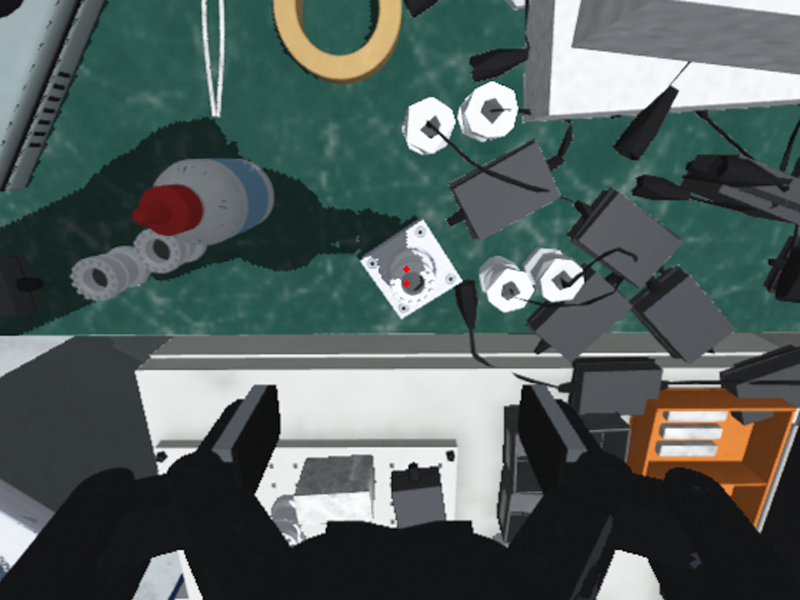

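The nest corners are near (358,260), (420,219), (462,281) and (402,320), with the sample's bore at about (412,280). A plug lies at (467,300) and white parts at (510,290), on the right finger's side. I'll turn -12° and use a partial opening.

Run:
```python
from h import *
import pickle
f,s=pickle.load(open('f3.pkl','rb'))
g=cv2.cvtColor(f['color'],cv2.COLOR_RGB2GRAY).astype(np.uint8); hsv=cv2.cvtColor(f['color'],cv2.COLOR_RGB2HSV)
m=((hsv[...,1]<60)&(hsv[...,2]>110)).astype(np.uint8)*255; m[:145]=0;m[226:]=0;m[:,:245]=0;m[:,326:]=0
c=max(cv2.findContours(m,0,1)[0],key=cv2.contourArea); b=cv2.boxPoints(cv2.minAreaRect(c)); print(b/.7)
P=[onz(f,*p,.016)[:2] for p in b]; print(np.mean(P,0),[np.hypot(*(P[i]-P[i-1])) for i in range(4)])
M=np.array([[358,260],[420,219],[462,281],[402,320]])*.7
P=[onz(f,*p,.016)[:2] for p in M]; c0=np.mean(P,0); print(c0,[np.hypot(*(P[i]-P[i-1])) for i in range(4)])
print('bore',onz(f,412*.7,281*.7,.054), proj(f,[*c0,.054])/.7)
d=np.array([*c0,.028])-s['ee_pos']; print((s['orientation'].T@d*1e3).round(1))
```

```text
[[358.5798  259.95972]
 [422.47366 217.88326]
 [463.46182 280.1245 ]
 [399.56796 322.201  ]]
[ 0.61628574 -0.12911409] [np.float64(0.059063125827215526), np.float64(0.05694662807260425), np.float64(0.05699457128451692), np.float64(0.05986059749248947)]
[ 0.61610225 -0.12880795] [np.float64(0.05874850798671698), np.float64(0.055393465215050335), np.float64(0.05730585231147112), np.float64(0.055925307340256754)]
bore [ 0.61849016 -0.12667526  0.054     ] [[411.7121933  285.56413004]]
[  8.6   0.4 155.8]
```

Call:
jog_arm(commands=[[[8.5,-1,0],[0,0,-6]],[[8.5,-1,20],[0,0,-12]],[[8.5,-1,45],[0,0,-12]],[[8.5,-1,70],[0,0,-12]],[[8.5,-1,95],[0,0,-12]],[[8.5,-1,110],[0,0,-12]],[[8.5,-1,110],[0,0,-12]],[[8.5,-1,110],[0,0,-12]]], fingers=0.65)

```text
clock: 10.75
ee_pos: [0.6185, -0.1299, 0.0757]
orientation: [[0.835, -0.551, -0.0], [-0.551, -0.835, 0.0], [-0.0, -0.0, -1.0]]
contact_force: [0.4, -0.4, 0.3]
gripper_width: 0.0559
```

```bash
python3 st.py .617 -.128 .029
python3 - <<'E'
from h import *
f=grab_frame('side'); g=shot('wrist')
a=cv2.resize(f['color'][250:370,280:400,::-1],(400,400),interpolation=cv2.INTER_CUBIC)
b=cv2.resize(g['color'][120:320,180:380,::-1],(400,400),interpolation=cv2.INTER_CUBIC)
cv2.imwrite('pics/j.png',np.hstack([a,b]))
E
```

```text
[ 0.6185 -0.1299  0.0757] xang -33.42 q [-0.113  0.538  0.325  1.767 -0.216  0.871 -0.274] 10.75 F [ 0.41 -0.36  0.27] w 0.055887308662744405 [-0.  0. -1.]
tool mm [-2.2 -0.8 46.7]
```

View pics/j.png

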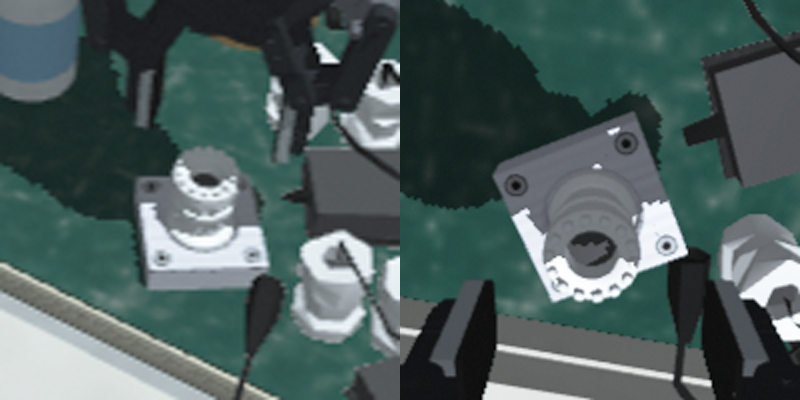

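The side and wrist crops show the fingers straddling the sample; its bore is at crop (593,250) in the wrist view. The plug is low and the white part about 10 mm clear of the right finger. Descend and grip.

Call:
jog_arm(commands=[[[-2,-1,10],[0,0,0]],[[-2,-1,20],[0,0,0]],[[-2,-1,30],[0,0,0]],[[-2,-1,40],[0,0,0]],[[-2,-1,46],[0,0,0]],[[-2,-1,46],[0,0,0]],[[-2,-1,46],[0,0,0]]], fingers=0.55)

```text
clock: 11.55
ee_pos: [0.6169, -0.129, 0.0291]
orientation: [[0.834, -0.552, -0.001], [-0.552, -0.834, 0.0], [-0.001, 0.0, -1.0]]
contact_force: [-0.1, 0.8, 0.3]
gripper_width: 0.0467
```

Call:
jog_arm(commands=[[[0,0,0],[0,0,0]],[[0,0,0],[0,0,0]],[[0,0,0],[0,0,0]],[[0,0,0],[0,0,0]],[[0,0,0],[0,0,0]]], fingers=0, grip_force=30)

```text
clock: 12.05
ee_pos: [0.6175, -0.129, 0.0301]
orientation: [[0.834, -0.552, 0.001], [-0.552, -0.834, -0.0], [0.001, -0.001, -1.0]]
contact_force: [-1.3, -0.4, 3.3]
gripper_width: 0.0301
```

```bash
python3 st.py
```

```text
[ 0.6175 -0.129   0.0301] xang -33.51 q [-0.098  0.601  0.305  1.784 -0.241  0.792 -0.258] 12.05 F [-1.35 -0.35  3.3 ] w 0.030121790987527323 [ 0.001 -0.    -1.   ]
```

Call:
jog_arm(commands=[[[0,0,-5],[0,0,0]],[[0,0,-15],[0,0,0]],[[0,0,-35],[0,0,0]],[[0,0,-60],[0,0,0]],[[0,0,-90],[0,0,0]],[[0,0,-120],[0,0,0]],[[0,0,-150],[0,0,0]],[[0,0,-165],[0,0,0]]], grip_force=40)

```text
clock: 12.85
ee_pos: [0.6184, -0.1295, 0.1981]
orientation: [[0.834, -0.552, 0.005], [-0.552, -0.834, -0.0], [0.004, -0.002, -1.0]]
contact_force: [0.3, 0.1, -0.9]
gripper_width: 0.0296
```

Call:
jog_arm(commands=[[[0,0,0],[0,0,0]],[[0,0,0],[0,0,0]],[[0,0,0],[0,0,0]]])

```text
clock: 13.15
ee_pos: [0.6153, -0.1285, 0.1921]
orientation: [[0.834, -0.552, -0.005], [-0.552, -0.834, 0.001], [-0.004, 0.002, -1.0]]
contact_force: [0.5, -0.7, -1.3]
gripper_width: 0.0303
```

```bash
python3 st.py .494 .172 .195
python3 - <<'E'
from h import *
f=grab_frame('side'); g=grab_frame('wrist'); S=grab_frame('scene'); s=read_state()
import pickle; pickle.dump((f,g,S,s),open('f4.pkl','wb'))
def c(f,h):
    u=proj(f,s['ee_pos'])[0].astype(int); print(u-h); im=f['color'][max(0,u[1]-h):u[1]+h,max(0,u[0]-h):u[0]+h,::-1]; return cv2.resize(im,(266,266),interpolation=cv2.INTER_CUBIC)
cv2.imwrite('pics/k.png',np.hstack([c(f,60),c(g,100),c(S,45)]))
E
```

```text
[ 0.6153 -0.1285  0.1921] xang -33.5 q [-0.15   0.396  0.365  1.7   -0.156  1.08  -0.321] 13.15 F [ 0.52 -0.71 -1.3 ] w 0.03026267928830122 [-0.005  0.001 -1.   ]
tool mm [-267.  -183.6   -2.2]
[289 173]
[180 169]
[272  52]
```

View pics/k.png

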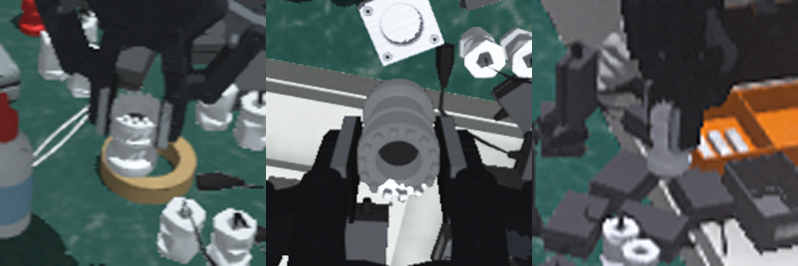

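The sample is held and the nest is empty in the wrist crop; the sample's bore is at raw (282,283). Next I work out its offset from the TCP.

Run:
```python
from h import *
import pickle
f,g,S,s=pickle.load(open('f4.pkl','rb')); t=s['ee_pos']; R=s['orientation']
for n,u,v in [('bore',180+136/1.33,169+152/1.33),('top',180+135/1.33,169+157/1.33)]:
    p=onz(g,u,v,t[2]+.024); print(n,(R.T@(p-t)*1e3).round(1))
# foot lower edge in wrist: bore floor? dark bore blob centroid
m=(cv2.cvtColor(g['color'],cv2.COLOR_RGB2GRAY)<45).astype(np.uint8); sub=m[268:300,262:302]
n,l,st,c=cv2.connectedComponentsWithStats(sub); print([(st[i][4],c[i]+[262,268]) for i in range(1,n)])
# side/scene expected projections of sample foot & top assuming axis through TCP
for nm,F,h,sc,o in (('side',f,60,266/120,0),('scene',S,45,266/90,532)):
    u0=proj(F,t)[0].astype(int)-h; 
    a=proj(F,[t+[0,0,.024],t-[0,0,.022]]); print(nm,((a-u0)*sc+[o,0]).round(0))
```

```text
bore [  0.6  -6.7 -24. ]
top [  0.2  -4.7 -24. ]
[(np.int32(361), array([279.34072022, 283.92797784]))]
side [[138. 104.]
 [131. 160.]]
scene [[670. 105.]
 [666. 162.]]
```

Call:
jog_arm(commands=[[[-17,-11,0],[0,0,0]],[[-50,-34,0],[0,0,0]],[[-84,-57,0],[0,0,0]],[[-118,-80,0],[0,0,0]],[[-152,-103,0],[0,0,0]],[[-186,-126,0],[0,0,0]],[[-220,-149,0],[0,0,0]],[[-247,-168,0],[0,0,0]]])

```text
clock: 14.1
ee_pos: [0.502, 0.15, 0.1938]
orientation: [[0.835, -0.55, -0.002], [-0.55, -0.835, 0.0], [-0.002, 0.001, -1.0]]
contact_force: [0.1, 0.6, -0.8]
gripper_width: 0.0297
```

Call:
jog_arm(commands=[[[-12,-8,0],[0,0,0]],[[-18,-12,0],[0,0,0]],[[-18,-12,0],[0,0,0]],[[-18,-12,0],[0,0,0]],[[-18,-12,0],[0,0,0]],[[-18,-12,0],[0,0,0]]])

```text
clock: 14.7
ee_pos: [0.4959, 0.166, 0.1945]
orientation: [[0.832, -0.554, -0.0], [-0.554, -0.832, -0.0], [-0.0, 0.0, -1.0]]
contact_force: [-0.2, 0.3, -0.3]
gripper_width: 0.0298
```

```bash
python3 st.py .495 .1705 .095
```

```text
[0.4959 0.166  0.1945] xang -33.66 q [-0.589  0.182  0.207  1.947 -0.043  1.017 -0.95 ] 14.7 F [-0.16  0.32 -0.31] w 0.02977992851766978 [-0. -0. -1.]
tool mm [-3.3 -3.3 99.5]
```

Call:
jog_arm(commands=[[[-3.3,-0.8,15],[0,0,0]],[[-3.3,-0.8,40],[0,0,0]],[[-3.3,-0.8,65],[0,0,0]],[[-3.3,-0.8,85],[0,0,0]],[[-3.3,-0.8,97],[0,0,0]],[[-3.3,-0.8,99],[0,0,0]],[[-3.3,-0.8,99],[0,0,0]],[[-3.3,-0.8,99],[0,0,0]]])

```text
clock: 15.5
ee_pos: [0.4942, 0.1703, 0.0967]
orientation: [[0.834, -0.552, 0.002], [-0.552, -0.834, 0.001], [0.001, -0.002, -1.0]]
contact_force: [-0.0, 0.4, -0.6]
gripper_width: 0.0297
```

```bash
python3 st.py .495 .1705 .095
python3 - <<'E'
from h import *
import pickle
fs={n:grab_frame(n) for n in ('side','wrist','scene')}; s=read_state(); pickle.dump((fs,s),open('f5.pkl','wb'))
C=np.array([.495,.1705]); a=np.linspace(0,2*np.pi,60); out=[]
for n,(w,hh) in {'side':(60,60),'wrist':(120,120),'scene':(60,60)}.items():
    f=fs[n]; u0=(proj(f,[*C,.062])[0]-[w/2,hh/2]).round().astype(int); k=400/w
    u0=np.clip(u0,0,[560-w,420-hh]); print(n,u0)
    im=cv2.resize(f['color'][u0[1]:u0[1]+hh,u0[0]:u0[0]+w,::-1],(400,400),interpolation=cv2.INTER_CUBIC)[50:350]
    c=np.c_[C[0]+.038*np.cos(a),C[1]+.038*np.sin(a),a*0+.056]
    cv2.polylines(im,[((proj(f,c)-u0+.5)*k-[0,50]).astype(int)],True,(0,0,255),1)
    out.append(im)
out.append(out[0]*0)
cv2.imwrite('pics/l.png',np.vstack([np.hstack(out[:2]),np.hstack(out[2:])]))
E
```

```text
[0.4942 0.1703 0.0967] xang -33.52 q [-0.578  0.316  0.191  2.021 -0.082  0.81  -0.925] 15.5 F [-0.04  0.35 -0.58] w 0.029662516013231183 [ 0.002  0.001 -1.   ]
tool mm [ 0.6 -0.7  1.7]
side [202 166]
wrist [221 181]
scene [269 225]
```

View pics/l.png

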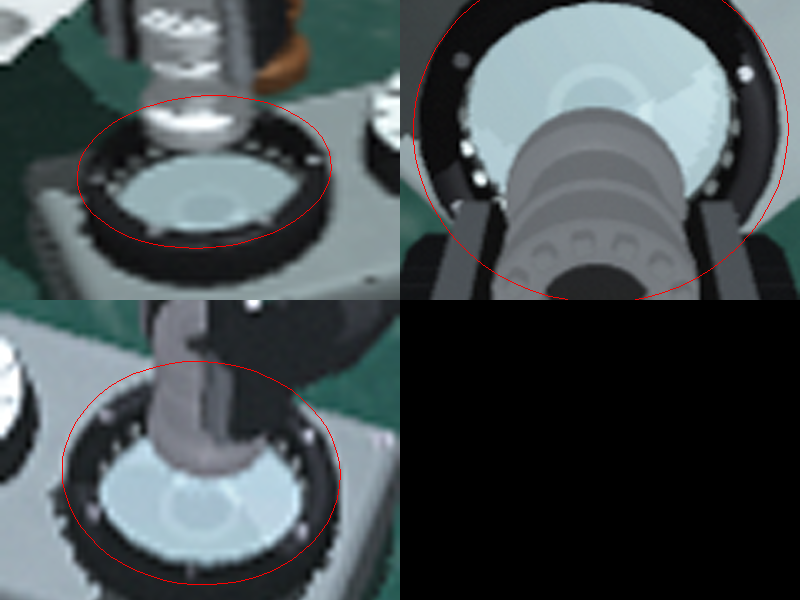

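Each view shows the foot above the ring. Side: foot spans x 144–249 with its bottom at 153, glass mark at (207,208). Scene: left edge 150, bottom (208,478), glass mark (195,507). Wrist: far edge (595,107), sides 507 and 686, glass mark near (598,98).

Run:
```python
from h import *
import pickle
from scipy.optimize import least_squares
fs,s=pickle.load(open('f5.pkl','rb')); t=s['ee_pos']; R=s['orientation']; zf=t[2]-.022
O={'side':([202,166],60,[0,0]),'wrist':([221,181],120,[400,0]),'scene':([269,225],60,[0,300])}
def pix(n,p): u0,w,o=O[n]; k=400/w; return (proj(fs[n],p)-u0+.5)*k-[0,50]+o
def raw(n,u): u0,w,o=O[n]; k=400/w; return (np.array(u)-o+[0,50])/k-.5+u0
for n,u in [('side',(207,208)),('scene',(195,507)),('wrist',(598,98))]:
    print('glass',n,onz(fs[n],*raw(n,u),.041)[:2].round(4))
a=np.linspace(0,2*np.pi,361)
def circ(n,c,z): return pix(n,np.c_[c[0]+.0165*np.cos(a),c[1]+.0165*np.sin(a),a*0+z])
def res(n,c,z):
    P=circ(n,c,z); x0,x1,y0,y1=*[P[:,0].min(),P[:,0].max()],*[P[:,1].min(),P[:,1].max()]
    return {'side':[(x0+x1)/2-196.5,y1-153],'scene':[x0-150,y1-478],'wrist':[(x0+x1)/2-596.5,y0-107]}[n]
for n in O:
    c=least_squares(lambda c:res(n,c,zf),[.495,.17],x_scale=.01,diff_step=1e-3).x; P=circ(n,c,zf)
    print('foot',n,c.round(4),'width px',np.ptp(P[:,0]).round(0))
c=least_squares(lambda c:sum((res(n,c[:2],c[2]) for n in ('side','scene')),[]),[.495,.17,zf],x_scale=.01,diff_step=1e-3); print('joint side+scene',c.x.round(4),c.fun.round(1),'tool off',(R.T@(c.x-t)*1e3).round(1),'zf',zf)
c=least_squares(lambda c:sum((res(n,c[:2],c[2]) for n in O),[]),[.495,.17,zf],x_scale=.01,diff_step=1e-3); print('joint all',c.x.round(4),c.fun.round(1))
```

```text
glass side [0.4949 0.1711]
glass scene [0.4953 0.1725]
glass wrist [0.4965 0.1736]
foot side [0.4937 0.1706] width px 112.0
foot wrist [0.4934 0.1696] width px 178.0
foot scene [0.4928 0.1698] width px 123.0
joint side+scene [0.4932 0.17   0.0749] [-1.5  0.7 -1.3 -0.7] tool off [-0.4  0.8 21.7] zf 0.07459419942177858
joint all [0.4933 0.1698 0.0748] [-0.9  1.1 -0.8  0.  -1.5 -1.3]
```

All views agree: the foot is at (0.4933,0.1699) with its height 22 mm below the TCP, and the glass is at about (0.495,0.1715). Shift by tool (0.6,-2.2) and lower.

Call:
jog_arm(commands=[[[0.6,-2.2,0],[0,0,0]],[[0.6,-2.2,0],[0,0,0]],[[0.6,-2.2,4],[0,0,0]],[[0.6,-2.2,8],[0,0,0]],[[0.6,-2.2,12],[0,0,0]],[[0.6,-2.2,16],[0,0,0]],[[0.6,-2.2,20],[0,0,0]],[[0.6,-2.2,22.5],[0,0,0]]])

```text
clock: 16.45
ee_pos: [0.4944, 0.1713, 0.0724]
orientation: [[0.834, -0.552, -0.001], [-0.552, -0.834, -0.0], [-0.001, 0.001, -1.0]]
contact_force: [-0.7, -0.5, -0.4]
gripper_width: 0.0302
```

Call:
jog_arm(commands=[[[0,0,0],[0,0,0]],[[0,0,0],[0,0,0]],[[0,0,0],[0,0,0]],[[0,0,0],[0,0,0]],[[0,0,0],[0,0,0]]])

```text
clock: 16.95
ee_pos: [0.4949, 0.1716, 0.0732]
orientation: [[0.834, -0.552, 0.0], [-0.552, -0.834, 0.0], [-0.0, -0.0, -1.0]]
contact_force: [-0.2, 0.7, -0.9]
gripper_width: 0.0296
```

```bash
python3 st.py .495 .1715 .073
python3 - <<'E'
from h import *
import time
# settle: camera calls advance 0.05 s each
for i in range(3):
    f=grab_frame('wrist'); s=read_state(); print(s['ee_pos'].round(4),s['contact_force'].round(2),abs(s['qd']).max().round(4))
import pickle; pickle.dump((f,grab_frame('side'),grab_frame('scene'),s),open('f6.pkl','wb'))
E
```

```text
[0.4949 0.1716 0.0732] xang -33.51 q [-0.573  0.356  0.185  2.028 -0.093  0.765 -0.917] 16.95 F [-0.15  0.68 -0.9 ] w 0.029611215826423305 [ 0.  0. -1.]
tool mm [ 0.1 -0.   0.2]
[0.4948 0.1715 0.0732] [ 0.03 -0.54 -0.9 ] 0.0022
[0.4948 0.1715 0.0731] [-0.19 -0.07  0.13] 0.0012
[0.4948 0.1715 0.0731] [ 0.02 -0.14 -1.17] 0.0024
```

```bash
python3 -c "
from cell import *
print(job_done())"; python3 st.py
```

```text
the job is handed in; nothing more can be done
None
the job is handed in; nothing more can be done
```

I handed the job in at about 17 s of the 54 s, still holding the coupling in the light ring. No verdict was reported.

- **Dial:** I turned it clockwise by about 71° to 7 and let go. A close-up then showed the pointer midway between marks 6 and 8.
- **Coupling:** I lifted it out of the nest and carried it with its foot about 170 mm above the table, over the 132 mm bottle. I then lowered it into the ring.
- **Last checks:**
  - Just above the ring, the side, scene and wrist views agreed within 1 mm on where the foot was. They put the glass centre within about 3 mm of each other.
  - After the final correction, the TCP stood still at (0.4948, 0.1715, 0.0731). That puts the foot about 10 mm above the glass and within about 2 mm of its centre.
  - The tool was vertical, and the outside force was about 1 N, which is sensor noise.

**What went wrong or disagreed:**
- My first turn towards the dial ran joint 7 up to its limit, at 2.849 of 2.85. I turned back and used the opposite grasp.
- One earlier wrist-camera reading put the coupling about 5 mm off the TCP. The closer three-view measurement did not bear that out.
- The gripper reads about 30 mm on the 33 mm coupling. I did not find out why.
- I took no picture that I could view after the last lowering, because the 12 pictures were used up. The final height and centring come from the measured arm pose and the earlier views. I did not check the bottle and spare couplings again by eye after the carry.

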